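# Butt a capped tube in its welding fixture and clamp it to the set force

### The arm

A 7-joint arm with a two-finger parallel gripper is mounted at the origin on the work surface. World frame = base frame: x ahead of the robot, y to its left, z up, the work surface at z = 0. Lengths are in m, angles in rad, forces in N, time in s.
With the tool pointing down it reaches from about 0.425 to 0.825 m from the base axis. Payload 3.6 kg.
Tool frame: the origin (TCP) lies on the centre line of the jaws, within the pads' length; the fingertips stand 11 mm ahead of it and the grasp point (between the pads) lies 8 mm behind it; z points along the fingers, y is the line along which they close (so a half turn about z gives the same grasp; the last joint's range is limited). The gripper opens to 85 mm and grips with 20 to 120 N. Pads are 22 mm wide; open, the fingers measure 114 mm over their backs; the gripper's body (76 mm by 85 mm) begins 54 mm behind the grasp point. The pads swing forward as they close: fully open they stand 13 mm farther back than shut.
Start: joints at [1.258, 0.615, -0.013, 1.423, 0.008, 1.103, -0.04], TCP at [0.183, -0.624, 0.208] pointing down, gripper open.
Joint ranges: [-3.12, 3.12], [-0.3, 2.06], [-1.34, 1.32], [0.26, 2.42], [-1.36, 4.5], [0.01, 1.98], [-2.84, 2.84]. Speed limits (rad/s): [2.79, 2.79, 3.14, 3.14, 3.14, 3.14, 3.14].

### API

Orientations are given as a unit quaternion [w, x, y, z].
In Python, from station import move_pose, servo_line, set_joints, gripper_to, wait, solve_ik, get_image, camera_info, IKError, hand_in, silhouettes, spot_point, read_time, read_joint_pos, read_dq, read_effort, read_tcp_pos, read_orientation, read_ft_force, read_moment, read_width, read_gripper_force gives the robot as it stands. Calls block until the motion is done:
- move_pose(position, orientation): joint-space move of the TCP to a pose.
- servo_line(position, rotation=None, velocity=0.15): straight line of the TCP; rotation=None keeps the orientation; velocity is the mean speed in m/s.
- set_joints(angles): joint-space move.
- gripper_to(opening): opening from 0.0 (shut) to 1.0 (fully open); the grip force is fixed at half the most; returns when the fingers have stopped.
- wait(seconds).
- solve_ik(position, orientation): joint angles nearest the present ones, or None.
- get_image(name): name is "scene" or "top" or "wrist"; returns (picture, depth): 384x512x3 uint8, blue, green, red; 384x512 float32, m along the optical axis (not along the pixel's ray), 0 where there is no reading.
- camera_info(name): a dict with "intrinsics" (3x3 intrinsics, pixels), "R" (3x3) and "t" (3): a world point X has camera coordinates R X + t. Camera axes: x right, y down, z forward; pixel columns grow to the right and rows downward; lengths in m; the calibration is good to about 2 mm. A picture is of the moment at which its call begins: read the wrist's pose just before it. camera_info takes no time and is no camera call; for the wrist camera it gives the pose at the moment of the call.
A pose or a line that the arm cannot do raises IKError and nothing moves.
- hand_in(): hands the job in; it is judged then, once.
Trained networks look in the newest picture that a camera, given by its name, has taken for a name from the list of things; names that differ only in an ending like _2 or _b are one class to them, and where a whole thing is asked for, a point or a joint stands for the part that bears it (a point fixed in the world has none). Each returns a list of dicts, best first, with "p" (0 to 1); they miss things now and then, are a little off and sometimes report something else, mostly with a low value. They report only what shows in the picture. A call takes as long as a camera call.
- silhouettes(target, camera): "region" (384x512 bool, what is visible of it).
- spot_point(target, camera): "centre" ([x, y, z] in m, in the coordinates of the camera as it stood for that picture, good to about 4 mm: a listed point, or the origin of a listed thing).
Readings, each from a call of its own:
- read_time(): time.
- read_joint_pos(): joint angles.
- read_dq(): joint speeds.
- read_effort(): joint torques, N m.
- read_tcp_pos(): TCP position.
- read_orientation(): TCP orientation.
- read_ft_force(): force on the tool from outside, world axes, zero at the start.
- read_moment(): the same for the moment, N m.
- read_width(): opening from 0.0 (shut) to 1.0 (fully open).
- read_gripper_force(): force on a finger pad.
Only numpy, scipy, OpenCV 4.12 (cv2) and the standard library are available. Lean on these libraries where they do the work, as an engineer would, in place of code of your own. Each camera call takes 0.05 s, during which the arm holds its last target. There are 200 camera calls.

### The job

Slide the capped tube along its cradle, gently, until its end is butted against the end stop. Then turn the clamp's T-handle clockwise until the indicator tab pops out of the side of the clamp head, and stop right there, because squeezing harder dents the thin tube. Leave the tube clamped against the stop and the other things on the bench where they are.

Things in the scene. Friction and masses are not known exactly. Their poses are not given: they have to be found in the camera images.
- fixture: Fixture fixed to the bench: base plate 200 x 215 x 12 mm, an angle-iron V-cradle (90 deg, rims 65 mm apart) along its y axis from y = -70 mm (stop end) to +95 mm, and a grey C-frame screw clamp. Origin on the bench under the V at mid-plate. Column at x +85, y -30 mm; arm 128 to 158 mm high; round head of 52 mm diameter, 120 to 169 mm high, at x 0, y -30 mm. Only the T-handle is higher.
- stop: Upright steel end stop across the cradle's -y end, 62 mm wide, up to 72 mm high. Origin on its face that looks to +y, at bench height (fixture x 0, y -70 mm). A steady push of 5 to 15 N butts the tube against it; above 45 N is ramming: come onto it at 20 mm/s or slower.
- home (a point): Point fixed to the fixture where the tube's centre lies when it is fully butted against the stop (fixture x 0, y +40 mm, 60 mm above the bench); axes as the fixture's.
- tube: The work: thin-wall steel tube, flat closed ends, 42 mm diameter, 220 mm long, 0.4 kg, lying in the cradle, top 81 mm above the bench. Origin at its centre, length along y. Starts 14 to 40 mm short of the stop; slides towards the fixture's -y at 2 to 6 N. Its +y end always stands out 55 mm or more past the cradle, 25 mm clear of the base plate: grip it there from above or push its end face.
- handle (a point): Middle of the T-handle: level bar 100 x 14 mm, 18 mm high, flat sides, on the vertical 14 mm screw, about 0.22 m above the bench, 30 mm or more free below. x along the bar, z up. Clockwise from above tightens. It sinks 1.27 mm a rad (8 mm a turn) until the foot touches the tube, then keeps its height. Takes 0.16 N m free, 0.25 N m at the set force; stays where left.
- foot: The screw's swivel foot, a steel disc 32 mm across that presses on the tube; goes up and down, does not turn. Origin at the centre of its underside. It starts 1 to 4 mm above the tube; after it touches, the clamp's springs load up over about 1.5 rad of handle turn to the set force. In all 2 to 5 rad from the start, not known beforehand.
- tab (a joint): Indicator tab, a flat brass tongue 20 mm wide, 8 mm thick in a slot on the head's -y side, 144 mm high. Value: how far out, m: 0 held in, 0.016 popped. It springs out at once when the clamp's force on the tube reaches about 60 N, and stays out. 1/8 turn (0.75 rad) more gives 85 N, which dents the tube. It does not feel the hand: pressing down on the handle adds to the squeeze.
- tab_tip (a point): Centre of the tab's outer end, which stands about 0 mm out of the head when held in and 16 mm when popped out, along the fixture's -y.
- bushing: Bystander: thick-walled rusty steel bushing standing on the bench, 64 mm diameter, 24 mm bore, 55 mm high, 0.9 kg. Origin under its centre.
- flatbar: Bystander: steel flat-bar offcut 160 x 40 x 12 mm lying on the bench. Origin under its centre, length along x.
- cclamp: Bystander: steel locking C-clamp pliers lying on the bench, about 280 x 115 x 16 mm. Origin on the bench near its pivot; jaws towards its x, handles towards -x.

How it is judged:
By the outcome, as a careful person would: the job done as asked, in the order asked, and still so for the second after the job is handed in, with the robot touching nothing.
It also fails if it takes over 67 s, if anything falls off the work surface, if the arm or the gripper's body presses on something with over 40 N, if the wrist force passes 120 N, or if a joint passes its speed limit or range.

## Working session

There is one attempt and no reset: what is moved stays moved. The work goes in short steps, each a Python script; the robot and the scene stay as the last script left them, time stands still between calls to the robot, and variables do not carry over. Pictures are saved under pics/ and viewed, at most 10 in all, crops included, and the job is handed in when it is done.

```bash
ls; mkdir -p pics; cat > h.py <<'E'
import numpy as np, cv2
from station import *
def spot(n,c):
    i=camera_info(c); R=np.array(i["R"]);t=np.array(i["t"])
    return [(round(d["p"],2),(R.T@(np.array(d["centre"])-t)).round(4).tolist()) for d in spot_point(n,c)[:2]]
E
python3 - <<'E'
from h import *
print(read_time(),read_orientation(),read_tcp_pos())
ims=[]
for c in("scene","top"):
    im,d=get_image(c); cv2.imwrite(f"pics/{c}0.png",im)
    i=camera_info(c);print(c,np.array(i["R"]).round(3).tolist(),np.array(i["t"]).round(3).tolist(),np.array(i["intrinsics"]).round(0).tolist())
    for n in ["fixture","stop","home","tube","handle","foot","tab_tip","bushing","flatbar","cclamp"]: print(n,spot(n,c))
print(read_time())
E
```

```text
pics
0.0 [-1.31876177e-03  9.89797023e-01  1.42478338e-01 -1.95382061e-04] [ 0.18306407 -0.62279477  0.20709773]
scene [[-0.718, 0.696, 0.009], [0.444, 0.468, -0.764], [-0.536, -0.545, -0.645]] [0.328, -0.121, 1.801] [[471.0, 0.0, 252.0], [0.0, 471.0, 198.0], [0.0, 0.0, 1.0]]
fixture [(0.71, [0.5429, -0.0091, -0.0024]), (0.46, [0.5447, -0.0851, -0.0008])]
stop [(0.63, [0.545, -0.0823, -0.0028])]
home [(0.71, [0.5415, 0.0287, 0.0625])]
tube [(0.91, [0.5422, 0.0578, 0.0624])]
handle [(0.72, [0.5418, -0.0452, 0.2197])]
foot [(0.52, [0.5488, -0.0414, 0.0831]), (0.19, [0.5459, -0.0111, -0.0])]
tab_tip []
bushing [(0.85, [0.3425, -0.2843, 0.0031])]
flatbar [(0.61, [0.6438, -0.3577, -0.0017])]
cclamp [(0.83, [0.505, 0.4388, -0.0041])]
top [[-0.014, -1.0, -0.013], [-0.985, 0.016, -0.171], [0.171, 0.011, -0.985]] [0.039, 0.521, 1.54] [[470.0, 0.0, 254.0], [0.0, 470.0, 198.0], [0.0, 0.0, 1.0]]
fixture [(0.64, [0.5466, -0.0136, -0.0]), (0.18, [0.5113, 0.4377, -0.0001])]
stop [(0.69, [0.5503, -0.0847, -0.0026])]
home [(0.66, [0.5461, 0.0259, 0.0617])]
tube [(0.91, [0.5437, 0.0528, 0.0621])]
handle [(0.59, [0.5471, -0.0466, 0.2205]), (0.56, [0.5481, -0.0156, 0.0007])]
foot [(0.58, [0.3443, -0.2894, 0.0013]), (0.49, [0.5466, -0.041, 0.0835])]
tab_tip []
bushing [(0.7, [0.3453, -0.2896, -0.0009])]
flatbar [(0.93, [0.6471, -0.3638, -0.0013])]
cclamp [(0.76, [0.5085, 0.4361, 0.0011])]
1.1
```

View pics/scene0.png

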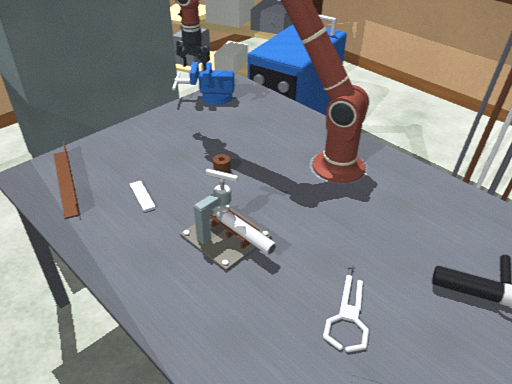

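View pics/top0.png

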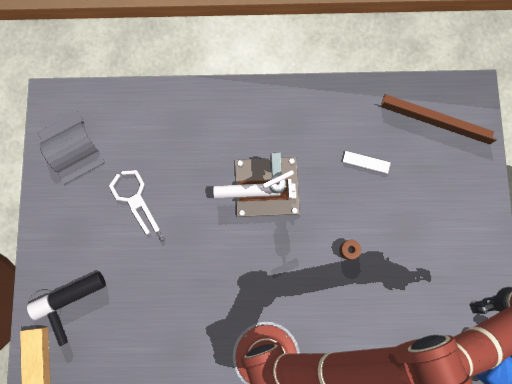

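The scene view shows the fixture at about (228,230), with the tube end at (270,245), the handle bar at (222,175) and the column on the far (+x) side. The top view shows the tube running from (213,192) to (270,189), with its free end at +y, and the T-bar from about (265,187) to (293,172). The network points agree with the given heights of 0.22 and 0.06 m. Next I'll get the axis angles and the IK options.

```bash
cat >> h.py <<'E'
def cloud(n,c,zmin,zmax):
    im,d=get_image(c); s=silhouettes(n,c)
    if not s: return np.zeros((0,3))
    m=s[0]["region"]&(d>0); v,u=np.nonzero(m); i=camera_info(c); K=np.array(i["intrinsics"])
    P=(np.linalg.inv(K)@np.c_[u,v,np.ones(len(u))].T)*d[v,u]
    W=(np.array(i["R"]).T@(P-np.array(i["t"])[:,None])).T
    return W[(W[:,2]>zmin)&(W[:,2]<zmax)]
def axis(W):
    xy=W[:,:2]; a=cv2.fitLine(xy.astype(np.float32),cv2.DIST_HUBER,0,.01,.01).ravel()
    t=(xy-a[2:])@a[:2]; return np.arctan2(a[1],a[0]), a[2:]+a[:2]*(t.min()+t.max())/2, np.ptp(t), W[:,2].max()
def quat(psi): return [0,float(np.cos(psi/2)),float(np.sin(psi/2)),0]
E
python3 - <<'E'
from h import *
for c in("scene","top"):
    for n,a,b in(("tube",.065,.09),("handle",.21,.245),("flatbar",.005,.02)):
        W=cloud(n,c,a,b); print(c,n,len(W),*(axis(W) if len(W)>5 else []))
i=camera_info("wrist");R=np.array(i["R"]);t=np.array(i["t"])
print("wristcam",(-R.T@t).round(3),R[2].round(3),np.array(i["intrinsics"]).round(0).tolist(),read_tcp_pos())
for psi in np.arange(-6,6.3,.5):
    print(round(psi,1),[None if q is None else np.round(q,2).tolist() for q in (solve_ik([.546,-.044,.22],quat(psi)),)])
E
```

```text
scene tube 657 -1.5210621 [0.54989456 0.05925022] 0.2223671518761627 0.08529954159128438
scene handle 210 -1.1204859 [ 0.54751928 -0.03918215] 0.09967905846667671 0.23204487961134174
scene flatbar 347 1.2934443 [ 0.6456404  -0.35528676] 0.16261390162694767 0.018370507055239196
top tube 647 1.5512028 [0.53984814 0.06134648] 0.20261962704154923 0.08947157467374083
top handle 143 -1.1283313 [ 0.54516111 -0.04124503] 0.09216741404305134 0.2347685379270507
top flatbar 512 1.3002223 [ 0.64787446 -0.3606222 ] 0.16026466928638053 0.01991977492519134
wristcam [ 0.253 -0.603  0.375] [-0.275 -0.08  -0.958] [[339.0, 0.0, 250.0], [0.0, 339.0, 190.0], [0.0, 0.0, 1.0]] [ 0.18324463 -0.62358431  0.20828292]
-6.0 [[0.18, 0.45, -0.21, 1.7, 0.11, 1.0, -1.36]]
-5.5 [[0.25, 0.46, -0.31, 1.7, 0.16, 1.01, -0.91]]
-5.0 [[0.32, 0.47, -0.42, 1.7, 0.22, 1.02, -0.47]]
-4.5 [[0.39, 0.49, -0.54, 1.7, 0.28, 1.03, -0.03]]
-4.0 [[0.46, 0.51, -0.65, 1.69, 0.35, 1.05, 0.41]]
-3.5 [[0.52, 0.54, -0.75, 1.69, 0.41, 1.08, 0.85]]
-3.0 [[0.58, 0.57, -0.86, 1.69, 0.47, 1.1, 1.29]]
-2.5 [[0.71, 0.68, -1.15, 1.69, 0.66, 1.22, 
[... 159 characters left out ...]
47]]
-0.5 [[0.07, 0.44, -0.05, 1.71, 0.03, 0.99, -2.06]]
0.0 [[0.15, 0.45, -0.16, 1.7, 0.08, 1.0, -1.61]]
0.5 [[0.21, 0.45, -0.26, 1.7, 0.13, 1.0, -1.16]]
1.0 [[0.28, 0.46, -0.36, 1.7, 0.19, 1.01, -0.71]]
1.5 [[0.35, 0.48, -0.47, 1.7, 0.25, 1.03, -0.28]]
2.0 [[0.42, 0.5, -0.59, 1.7, 0.31, 1.04, 0.16]]
2.5 [[0.49, 0.52, -0.69, 1.69, 0.37, 1.06, 0.6]]
3.0 [[0.54, 0.55, -0.79, 1.69, 0.43, 1.09, 1.05]]
3.5 [[0.71, 0.68, -1.15, 1.69, 0.66, 1.22, 1.33]]
4.0 [[0.71, 0.68, -1.15, 1.69, 0.66, 1.22, 1.83]]
4.5 [[0.71, 0.68, -1.15, 1.69, 0.66, 1.22, 2.33]]
5.0 [[-0.09, 0.45, 0.2, 1.71, -0.1, 0.99, -2.71]]
5.5 [[0.02, 0.44, 0.03, 1.71, -0.02, 0.99, -2.3]]
6.0 [[0.11, 0.44, -0.1, 1.7, 0.05, 0.99, -1.86]]
```

```bash
python3 - <<'E'
from h import *
p=read_tcp_pos()
q=quat(1.59)
gripper_to(0.0)
servo_line([p[0],p[1],.40],velocity=.3); print(read_time())
move_pose([.45,.22,.40],q); print(read_time(),np.round(read_joint_pos(),2))
for c in("scene","wrist","top"):
    im,d=get_image(c)
    for n in ["fixture","stop","home","tube","handle","tab_tip"]: print(c,n,spot(n,c))
move_pose([.541,.23,.20],q)
im,d=get_image("wrist"); cv2.imwrite("pics/w1.png",im)
for n in ["home","tube","handle"]: print("w",n,spot(n,"wrist"))
print(read_time(),read_tcp_pos(),read_ft_force())
E
```

```text
3.2583
6.3583 [ 0.19  0.38 -1.03  1.47  0.32  1.48 -0.82]
scene fixture [(0.9, [0.5459, -0.011, -0.0009])]
scene stop [(0.51, [0.5454, -0.0844, -0.0029])]
scene home [(0.97, [0.5408, 0.0297, 0.0589])]
scene tube [(0.92, [0.5393, 0.0582, 0.0584]), (0.36, [0.5427, -0.0424, 0.2168])]
scene handle [(0.49, [0.5415, -0.0416, 0.2208])]
scene tab_tip [(0.48, [0.545, -0.0853, -0.0012])]
wrist fixture [(0.97, [0.542, -0.0112, 0.0014])]
wrist stop []
wrist home [(0.55, [0.5409, 0.0306, 0.0526])]
wrist tube [(0.67, [0.5445, 0.0572, 0.0575])]
wrist handle []
wrist tab_tip []
top fixture [(0.75, [0.5451, -0.0441, 0.082]), (0.73, [0.5482, -0.0164, 0.0])]
top stop [(0.5, [0.5492, -0.0837, -0.0001])]
top home [(0.96, [0.5478, 0.0245, 0.0614])]
top tube [(0.89, [0.5464, 0.0551, 0.0622]), (0.59, [0.3455, -0.284, -0.0015])]
top handle [(0.63, [0.5462, -0.0453, 0.2189]), (0.48, [0.546, -0.0431, 0.079])]
top tab_tip []
w home []
w tube [(0.98, [0.5411, 0.0569, 0.0619])]
w handle []
8.4917 [0.54146812 0.23064591 0.20209012] [-0.11714172 -0.17635679 -0.36951446]
```

View pics/w1.png

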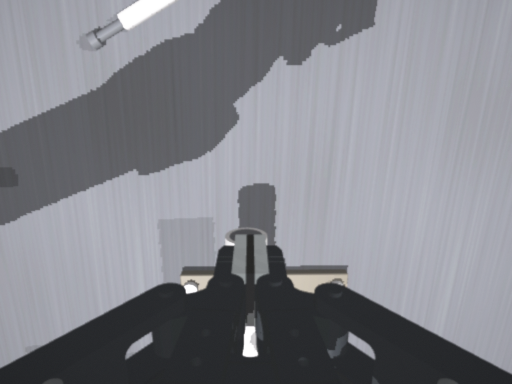

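The wrist view shows the tube end ring at about (246,237), in line with the closed fingers. Now I lower and push.

```bash
python3 - <<'E'
from h import *
q=quat(1.59); x=.541;z=.056
servo_line([x,.21,z+.02],velocity=.2); 
servo_line([x,.20,z],velocity=.1); wait(.2)
f0=np.array(read_ft_force()); print(read_time(),f0)
y=.20; servo_line([x,.186,z],velocity=.04); y=.186
log=[];hits=0
while y>.125:
    y-=.001; servo_line([x+.02*(.18-y),y,z],velocity=.015)
    f=np.array(read_ft_force())-f0
    log.append((round(read_time(),2),round(y,4),round(read_tcp_pos()[1],4),f.round(1).tolist()))
    if f[1]>8.5: break
for l in log[::4]+log[-4:]: print(l)
wait(.3); print(read_ft_force()-f0,read_tcp_pos())
for c in("scene","top"):
    get_image(c)
    for n in ("tube","home"): print(c,n,spot(n,c))
print(read_time())
E
```

```text
9.8417 [-0.00881445  0.32784218 -0.4241427 ]
(10.59, 0.185, np.float64(0.1852), [-0.1, -0.3, 0.4])
(11.59, 0.181, np.float64(0.1809), [-0.1, -1.1, -0.5])
(12.59, 0.177, np.float64(0.1769), [0.0, 0.6, 0.9])
(13.59, 0.173, np.float64(0.1741), [0.6, 2.5, 1.3])
(14.59, 0.169, np.float64(0.1708), [-0.4, 5.2, 1.3])
(15.59, 0.165, np.float64(0.1668), [-0.3, 4.3, 0.8])
(16.59, 0.161, np.float64(0.1628), [0.0, 4.6, 1.1])
(17.59, 0.157, np.float64(0.1588), [0.6, 4.8, 2.0])
(18.59, 0.153, np.float64(0.1548), [0.5, 5.7, 0.7])
(19.59, 0.149, np.float64(0.1508), [-0.8, 5.9, 0.8])
(20.59, 0.145, np.float64(0.1468), [-1.1, 4.7, 1.3])
(21.59, 0.141, np.float64(0.1422), [0.4, 4.0, 4.8])
(22.59, 0.137, np.float64(0.1381), [0.5, 3.8, 5.6])
(23.59, 0.133, np.float64(0.1342), [-0.2, 4.1, 7.4])
(24.59, 0.129, np.float64(0.1304), [0.0, 3.9, 6.4])
(25.59, 0.125, np.float64(0.1263), [0.4, 3.6, 6.8])
(24.84, 0.128, np.float64(0.1294), [-0.4, 4.3, 6.8])
(25.09, 0.127, np.float64(0.1283), [0.2, 3.2, 6.8])
(25.34, 0.126, np.float64(0.1273), [-0.5, 4.1, 7.3])
(25.59, 0.125, np.float64(0.1263), [0.4, 3.6, 6.8])
[0.06510175 5.07753771 7.37028418] [0.54312334 0.12630759 0.0573631 ]
scene tube [(0.75, [0.5404, 0.0282, 0.0638])]
scene home [(0.92, [0.5423, 0.0316, 0.0599])]
top tube []
top home [(0.89, [0.5471, 0.0238, 0.0588])]
26.1917
```

```bash
python3 - <<'E'
from h import *
im,d=get_image("scene"); a=cv2.resize(im[130:290,150:310],(560,560),interpolation=cv2.INTER_CUBIC); cv2.imwrite("pics/s2.png",a)
print(axis(cloud("tube","scene",.03,.12)))
W=cloud("tube","scene",.03,.12)
for lo in np.arange(-.1,.2,.02):
    s=W[(W[:,1]>lo)&(W[:,1]<lo+.02)]
    if len(s): print(round(lo,2),len(s),s[:,2].max().round(3),np.median(s[:,0]).round(3))
E
```

```text
(np.float32(-1.5267318), array([0.5562315 , 0.03644727]), np.float64(0.21216521330223148), np.float64(0.10601603660020004))
-0.08 19 0.082 0.558
-0.06 41 0.082 0.562
-0.04 62 0.108 0.559
-0.02 74 0.083 0.555
0.0 79 0.083 0.556
0.02 82 0.085 0.553
0.04 61 0.081 0.554
0.06 67 0.083 0.556
0.08 63 0.083 0.554
0.1 55 0.083 0.557
0.12 104 0.084 0.548
0.14 12 0.08 0.544
```

View pics/s2.png

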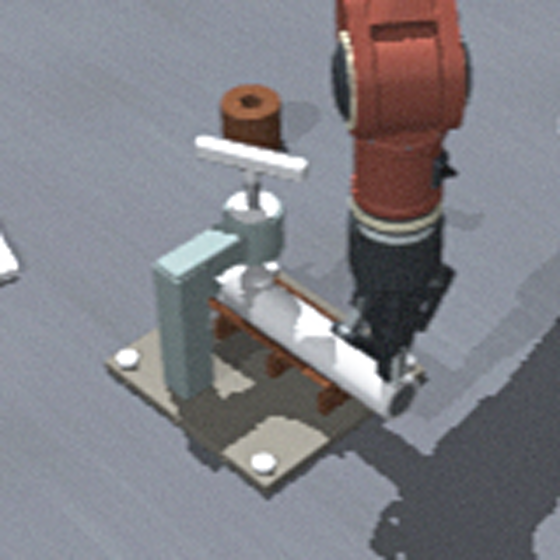

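```bash
python3 - <<'E'
from h import *
print(read_width(),read_gripper_force(),read_tcp_pos(),read_joint_pos(),read_ft_force(),read_orientation())
im,d=get_image("wrist"); cv2.imwrite("pics/w2.png",im)
print(spot("tube","wrist"),read_time())
E
```

```text
0.002425222748784071 3.3064983040094376 [0.54310839 0.12634133 0.05735027] [ 0.2019923   0.79007009 -0.7742478   1.84007273  0.74216052  0.82408172
 -0.93631253] [-0.12649341  4.79758554  5.6793564 ] [3.03774289e-04 7.00120691e-01 7.14022427e-01 1.70300311e-03]
[] 26.5417
```

View pics/w2.png

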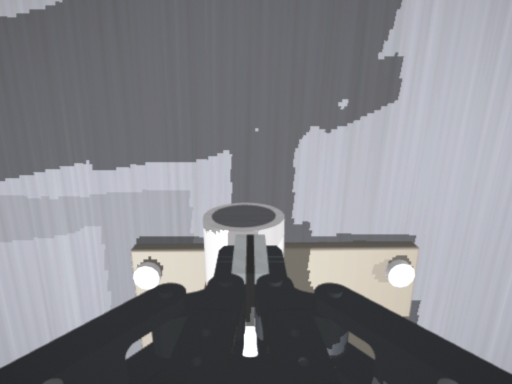

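```bash
python3 - <<'E'
from h import *
i=camera_info("wrist"); K=np.array(i["intrinsics"]);R=np.array(i["R"]);t=np.array(i["t"])
im,d=get_image("wrist")
def w(u,v): return (R.T@(np.linalg.inv(K)@[u,v,1]*d[v,u]-t)).round(4)
for u,v in [(215,250),(275,250),(245,208),(230,215),(245,222),(210,220),(280,222),(238,240),(250,240),(262,240),(240,260),(262,260),(150,275),(400,275),(238,236)]: print(u,v,w(u,v),d[v,u].round(3))
for p in ([.5431,.1263,.0463],[.5431,.1263,.0573]): 
    c=K@(R@p+t); print(c[:2]/c[2])
E
```

```text
215 250 [0.526  0.1243 0.0766] 0.163
275 250 [0.5532 0.1336 0.0941] 0.144
245 208 [0.54   0.137  0.0512] 0.184
230 215 [0.5325 0.137  0.0624] 0.173
245 222 [0.5402 0.1369 0.0712] 0.164
210 220 [0.5228 0.136  0.0671] 0.169
280 222 [0.5573 0.1369 0.0706] 0.165
238 240 [0.5374 0.1369 0.0919] 0.145
250 240 [0.5426 0.1374 0.0928] 0.144
262 240 [0.5477 0.1369 0.0916] 0.145
240 260 [0.5387 0.1364 0.1086] 0.129
262 260 [0.547  0.1371 0.1096] 0.128
150 275 [0.4762 0.0768 0.0207] 0.229
400 275 [0.6465 0.079  0.0194] 0.231
238 236 [0.5373 0.137  0.0879] 0.148
[250.30771321 222.96480003]
[250.39341339 230.75029622]
```

The fingers were at the tube end: the depth puts the end face at y=0.137, so the tube centre is about at home. Past the butting point they slipped into the end instead of building up force. I'll lift off and grip the tube's overhang from above, then finish with a force-checked push.

```bash
python3 - <<'E'
from h import *
x=.5415
servo_line([.5431,.1263,.125],velocity=.15)
gripper_to(1.0); f0=np.array(read_ft_force()); print(read_time(),f0)
get_image("top");print(spot("tube","top"))
servo_line([x,.120,.055],velocity=.12); print(read_ft_force()-f0)
gripper_to(0.0); print(read_time(),read_width(),read_gripper_force(),read_ft_force()-f0)
y=.120
while y>.108:
    y-=.001; servo_line([x,y,.055],velocity=.012)
    f=np.array(read_ft_force())-f0
    print(round(read_time(),2),round(y,4),read_tcp_pos().round(4),f.round(1))
    if f[1]>9: break
print(read_time())
E
```

```text
27.9833 [-0.83557262  0.2577269  -0.15458294]
[]
[ 0.46808915 -0.83407775 -0.02606191]
29.5833 -4.812348605745558e-05 5.311374217271805 [-1.93950963 -1.03315488  9.79329916]
29.83 0.119 [0.5415 0.1212 0.0569] [-2.2  0.3  9.8]
30.08 0.118 [0.5416 0.1212 0.057 ] [-1.9  1.5  9.3]
30.33 0.117 [0.5416 0.1211 0.0571] [-2.   3.8  7.6]
30.58 0.116 [0.5417 0.1209 0.0571] [-2.2  3.9  7.1]
30.83 0.115 [0.5418 0.1203 0.0572] [-1.4  4.1  8.1]
31.08 0.114 [0.5421 0.1195 0.0572] [-1.2  4.2  7.2]
31.33 0.113 [0.5423 0.1185 0.0573] [-0.6  4.1  8.5]
31.58 0.112 [0.5424 0.1176 0.0574] [-1.2  5.7  7.7]
31.83 0.111 [0.5426 0.1166 0.0574] [-0.   5.3  7.4]
32.08 0.11 [0.5427 0.1157 0.0574] [-0.8  4.5  7.2]
32.33 0.109 [0.5428 0.1147 0.0575] [0.6 4.9 6.9]
32.58 0.108 [0.5429 0.1137 0.0575] [-0.6  4.7  7.1]
32.5833
```

The gripper closed fully (width 0), so the tips were above the tube. That puts the fingertips about 25–35 mm higher than I assumed from the TCP. I'll lift and measure this directly.

```bash
python3 - <<'E'
from h import *
servo_line([.5429,.1137,.13],velocity=.2)
servo_line([.541,.185,.13],velocity=.25)
p=read_tcp_pos(); i=camera_info("wrist"); K=np.array(i["intrinsics"]);R=np.array(i["R"]);t=np.array(i["t"])
im,d=get_image("wrist")
for u in (238,260):
  for v in range(200,300,6):
    X=R.T@(np.linalg.inv(K)@[u,v,1]*d[v,u]-t); print(u,v,(X-p).round(4))
im,d=get_image("scene"); i=camera_info("scene"); K=np.array(i["intrinsics"]);R=np.array(i["R"]);t=np.array(i["t"])
for dz in(0,-.011,.024):
    c=K@(R@(p+[0,0,dz])+t); print(c[:2]/c[2])
c=(K@(R@p+t)); u,v=(c[:2]/c[2]).astype(int)
cv2.imwrite("pics/s3.png",cv2.resize(cv2.circle(im.copy(),(u,v),1,(0,255,0),-1)[v-50:v+50,u-60:u+60],(720,600),interpolation=cv2.INTER_NEAREST))
print(spot("tube","scene"),spot("home","scene")); get_image("top"); print(spot("tube","top"),spot("home","top"),read_time(),p)
E
```

```text
238 200 [-0.011  -0.0249 -0.1261]
238 206 [-0.011  -0.031  -0.1269]
238 212 [-0.0109 -0.0366 -0.1261]
238 218 [-0.0108 -0.0426 -0.1262]
238 224 [-0.0108 -0.0487 -0.1265]
238 230 [-0.0107 -0.0548 -0.1267]
238 236 [-0.0056  0.0112  0.0315]
238 242 [-0.0054  0.0112  0.0374]
238 248 [-0.0052  0.0108  0.0423]
238 254 [-0.0051  0.0106  0.0471]
238 260 [-0.0048  0.0112  0.0529]
238 266 [-0.0047  0.0107  0.0566]
238 272 [-0.0045  0.0115  0.0621]
238 278 [-0.0043  0.012   0.0669]
238 284 [-0.0042  0.0118  0.0701]
238 290 [-0.0041  0.0121  0.074 ]
238 296 [-0.004   0.0122  0.0774]
260 200 [ 0.009  -0.0244 -0.1257]
260 206 [ 0.0093 -0.0307 -0.1273]
260 212 [ 0.0095 -0.0369 -0.128 ]
260 218 [ 0.0096 -0.0427 -0.1278]
260 224 [ 0.0098 -0.0483 -0.1266]
260 230 [ 0.0099 -0.0542 -0.1264]
260 236 [0.004  0.0112 0.031 ]
260 242 [0.0038 0.0112 0.037 ]
260 248 [0.0037 0.0112 0.0427]
260 254 [0.0036 0.0109 0.0471]
260 260 [0.0035 0.0105 0.0513]
260 266 [0.0033 0.011  0.0567]
260 272 [0.0032 0.0111 0.0612]
260 278 [0.0031 0.0116 0.0659]
260 284 [0.0029 0.0125 0.0709]
260 290 [0.0029 0.0117 0.0731]
260 296 [0.0028 0.0114 0.0759]
[276.99106384 235.46959567]
[276.82294844 238.23588054]
[277.3641699  229.33025513]
[(0.97, [0.5449, 0.0285, 0.0574]), (0.57, [0.3428, -0.2849, 0.0025])] []
[] [(0.62, [0.5471, 0.0253, 0.0596])] 33.8917 [0.53975379 0.1852907  0.12827423]
```

View pics/s3.png

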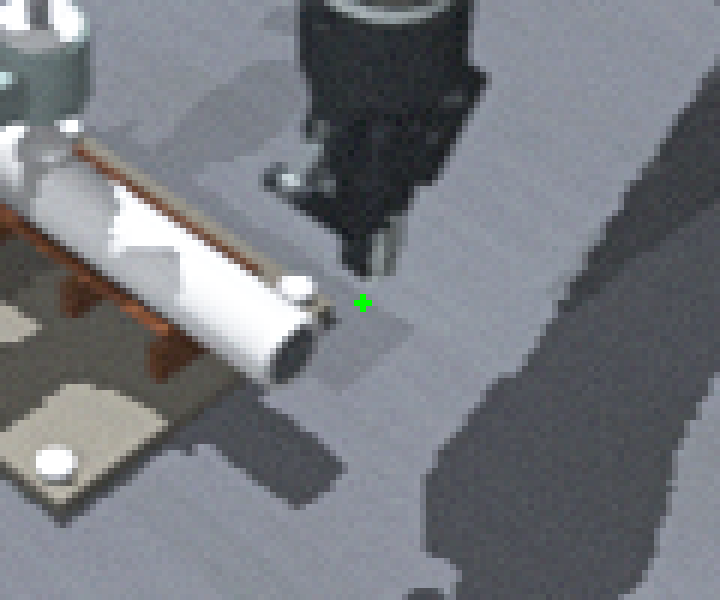

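The green TCP mark lies about 25 mm below the visible fingertips, and the contact height and the depth agree, so tip z ≈ TCP z + 0.025. The tube is close to home. I'll repeat the end push at the right height.

```bash
python3 - <<'E'
from h import *
x=.540;z=.020
servo_line([x,.172,z+.02],velocity=.25); servo_line([x,.160,z],velocity=.1)
f0=np.array(read_ft_force()); y=.152; servo_line([x,y,z],velocity=.03); print(read_time(),read_ft_force()-f0)
while y>.13:
    y-=.0012; servo_line([x,y,z],velocity=.012)
    f=np.array(read_ft_force())-f0
    print(round(read_time(),2),round(y,4),read_tcp_pos().round(4),f.round(1))
    if f[1]>9: break
wait(.2); print(read_ft_force()-f0)
get_image("scene");print(spot("tube","scene"))
servo_line([x,.175,z],velocity=.1)
servo_line([x,.175,.25],velocity=.3)
for c in("scene","top"):
    im,d=get_image(c); print(spot("tube",c),spot("home",c),spot("handle",c),axis(cloud("handle",c,.21,.245)))
print(read_time(),read_joint_pos().round(2))
E
```

```text
35.2083 [ 0.91716458 -0.48102249  0.08561241]
35.46 0.1508 [0.54   0.1508 0.02  ] [ 1.3 -0.1 -0.4]
35.71 0.1496 [0.54   0.1495 0.02  ] [ 1.4 -0.4  0.1]
35.96 0.1484 [0.54   0.1483 0.02  ] [ 0.8 -0.1 -0.3]
36.21 0.1472 [0.54   0.1477 0.0201] [ 0.7  1.3 -0. ]
36.46 0.146 [0.54   0.1477 0.0202] [ 1.   4.3 -2.2]
36.71 0.1448 [0.54   0.1478 0.0203] [ 1.6  6.1 -3. ]
36.96 0.1436 [0.54   0.1479 0.0205] [ 0.7  7.7 -2.6]
37.21 0.1424 [0.54   0.1479 0.0208] [ 0.6  9.2 -2.4]
[ 0.16083036  9.02462973 -2.18365761]
[(0.73, [0.5449, 0.0281, 0.0604])]
[] [(0.59, [0.5394, 0.0328, 0.0589])] [(0.71, [0.5434, -0.0453, 0.2176])] (np.float32(-1.116548), array([ 0.54790011, -0.03849994]), np.float64(0.09970792122967284), np.float64(0.2321562409667883))
[] [(0.6, [0.5454, 0.0257, 0.0614]), (0.3, [0.6471, -0.3619, 0.0004])] [(0.51, [0.5489, -0.044, 0.2217])] (np.float32(-1.1171246), array([ 0.54644166, -0.04344734]), np.float64(0.09982031081720394), np.float64(0.23885033609293446))
39.5 [ 0.21  0.59 -0.94  1.59  0.5   1.22 -0.81]
```

The tube is butted: 9 N held with no further motion at TCP y=0.148. Now to the handle, using an elbow posture that leaves about 4 rad of clockwise wrist travel and puts the wrist camera on the tab side.

```bash
python3 - <<'E'
from h import *
servo_line([.54,.175,.33],velocity=.4); print(read_time())
set_joints([-.61,.50,1.14,1.63,-.66,1.27,1.16]); print(read_time(),read_tcp_pos(),read_orientation())
q=solve_ik([.5455,-.042,.23],quat(2.02)); print(None if q is None else np.round(q,2))
E
```

```text
39.85
41.675 [ 0.56326111 -0.03041749  0.32476475] [0.03078976 0.50657733 0.85695359 0.08978831]
[-0.62  0.66  1.13  1.71 -0.64  1.19  1.13]
```

```bash
python3 - <<'E'
from h import *
gripper_to(.5); print(read_time())
servo_line([.5455,-.042,.218],quat(2.02),velocity=.15); print(read_time(),read_joint_pos().round(2))
im,d=get_image("wrist"); cv2.imwrite("pics/w4.png",im)
i=camera_info("wrist"); K=np.array(i["intrinsics"]);R=np.array(i["R"]);t=np.array(i["t"])
print(read_tcp_pos(),spot("handle","wrist"))
W=cloud("handle","wrist",.215,.25)
if len(W)>5: print(len(W),axis(W))
E
```

```text
42.1583
43.0417 [-0.61  0.67  1.12  1.73 -0.65  1.17  1.15]
[ 0.54600235 -0.04280505  0.21917403] [(0.84, [0.5434, -0.044, 0.2203])]
4910 (np.float32(-1.1285157), array([ 0.54387848, -0.04288271]), np.float64(0.09939013612828651), np.float64(0.2312739240217492))
```

View pics/w4.png

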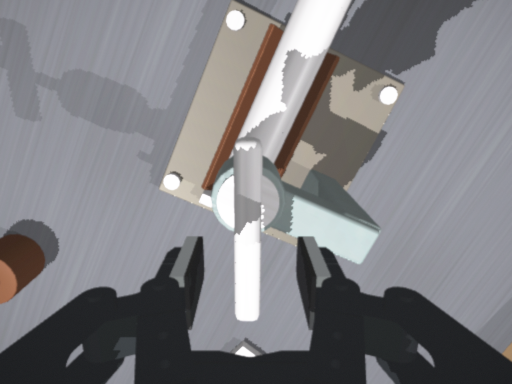

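The bar runs through the picture from (247,140) to (247,320), centred between the fingers. Going down to engage it and starting the turn.

```bash
python3 - <<'E'
from h import *
m0=np.array(read_moment()); f0=np.array(read_ft_force())
servo_line([.5445,-.0428,.173],quat(2.016),velocity=.1); print(read_time(),read_ft_force()-f0)
gripper_to(.2); print(read_time(),read_width(),read_gripper_force(),(read_ft_force()-f0).round(2))
q=np.array(read_joint_pos())
for dq in (.4,1.1):
    q[6]-=dq; set_joints(q)
    print(read_time(),(read_ft_force()-f0).round(2),(read_moment()-m0).round(3),read_tcp_pos().round(4),read_joint_pos()[6].round(3))
im,d=get_image("wrist"); cv2.imwrite("pics/w5.png",im)
print(spot("handle","wrist"),spot("tab_tip","wrist"),axis(cloud("handle","wrist",.21,.24)))
E
```

```text
43.8417 [ 0.15421869 -0.43953141 -0.73829805]
44.2083 0.19864124151676638 0.0 [-0.04  0.57  0.06]
44.675 [-0.02 -0.24 -3.08] [ 0.01  -0.08   0.087] [ 0.5445 -0.0427  0.1731] 0.797
45.7 [ 1.29 -0.15 -9.41] [-0.166 -0.264  0.173] [ 0.5442 -0.0425  0.1725] -0.303
[(0.94, [0.542, -0.0404, 0.2201])] [] (np.float32(0.67458755), array([ 0.55193316, -0.03799958]), np.float64(0.08200914910728906), np.float64(0.22997760496978276))
```

View pics/w5.png

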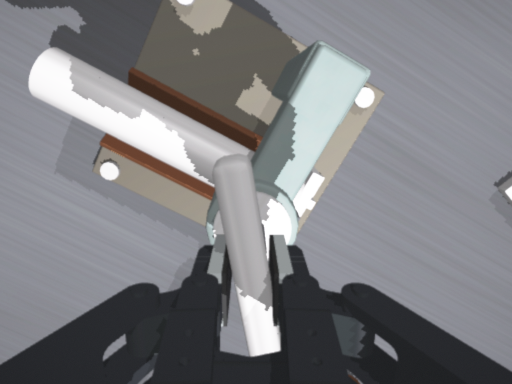

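The T-bar is turning (about 1.34 rad so far). The head is at (252,225), and the tab should appear at about (315,255) on the line of the tube axis. I'll use wrist depth at the predicted tab position as the pop detector: the tab top should read about 0.148 m, otherwise it is the stop or plate below.

```bash
cat >> h.py <<'E'
def tabz():
    i=camera_info("wrist"); K=np.array(i["intrinsics"]);R=np.array(i["R"]);t=np.array(i["t"])
    im,d=get_image("wrist"); out=[]
    for o in (.006,.009,.012):
      for dx in (-.006,0,.006):
        c=K@(R@np.array([.5447+dx,-.0690-o,.148])+t); u,v=(c[:2]/c[2]).round().astype(int)
        dd=np.median(d[v-1:v+2,u-1:u+2]) if 1<u<510 and 1<v<382 else 0
        X=R.T@(np.linalg.inv(K)@[u,v,1]*dd-t); out.append(round(float(X[2]),3) if dd>0 else -1)
    return im,out,(u,v)
def popped(o): return sum(.135<z<.162 for z in o)>=3
def turn(q7,step):
    q=np.array(read_joint_pos()); q[6]=q7-step; set_joints(q); return q7-step
E
python3 - <<'E'
from h import *
print(tabz()[1:]); q7=-.303
for s in (.3,.2,.15):
    q7=turn(q7,s); im,o,uv=tabz(); print(read_time(),round(q7,3),read_ft_force().round(1),read_moment().round(3),o,uv,read_tcp_pos().round(4))
    if popped(o): break
cv2.imwrite("pics/w6.png",cv2.circle(im,uv,3,(0,255,0),1))
E
```

```text
([0.204, 0.0, 0.001, 0.207, 0.001, 0.001, 0.209, 0.001, 0.001], (np.int64(309), np.int64(234)))
46.4333 -0.603 [ 1.1 -0.5 -4.2] [-0.037 -0.072  0.047] [0.017, 0.073, 0.073, 0.013, 0.013, 0.013, 0.013, 0.013, 0.013] (np.int64(312), np.int64(217)) [ 0.5449 -0.0431  0.1741]
46.7917 -0.803 [ 0.9  0.3 -3.4] [ 0.    -0.007  0.016] [0.014, 0.073, 0.073, 0.02, 0.073, 0.073, 0.02, 0.013, 0.013] (np.int64(312), np.int64(206)) [ 0.5452 -0.0434  0.1748]
47.1083 -0.953 [-0.2  0.8 -2.6] [-0.012  0.027  0.007] [0.013, 0.014, 0.068, 0.013, 0.073, 0.073, 0.017, 0.074, 0.074] (np.int64(310), np.int64(197)) [ 0.5454 -0.0435  0.1753]
```

View pics/w6.png

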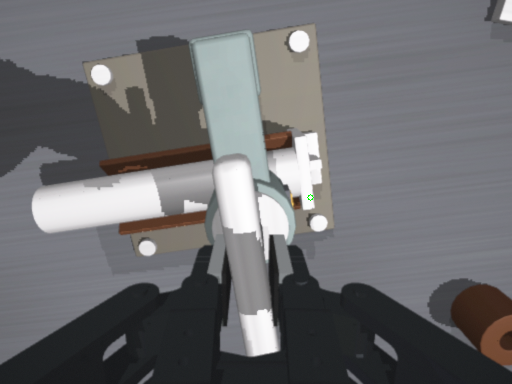

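The view shows the brass tab flush at the head edge (292,200), and my sample pixel (310,197) lies where it will pop out. I'll go on in small steps, holding z by force and checking after each step.

```bash
cat > t.py <<'E'
import sys; from h import *
z,q7,n=float(sys.argv[1]),float(sys.argv[2]),int(sys.argv[3])
psi=q7+1.155-.336
o_=read_orientation(); psi=2*np.arctan2(o_[2],o_[1]); psi=(psi+np.pi)%(2*np.pi)-np.pi
for k in range(n):
    psi-=.12
    q=solve_ik([.5447,-.043,z],quat(psi)); now=read_joint_pos()
    if q is None or np.abs(np.array(q)-now).max()>.3: print("ik",q,now); break
    set_joints(q); im,o,uv=tabz(); f=read_ft_force(); 
    print(round(read_time(),2),round(psi,3),round(z,4),f.round(1),read_moment()[2].round(3),o,read_joint_pos()[[0,2,6]].round(2))
    if popped(o): print("POP"); break
    if f[2]>2: z+=.0005
    elif f[2]<-4: z-=.0005
cv2.imwrite(sys.argv[4],cv2.circle(im,uv,3,(0,255,0),1)); print(z)
E
python3 t.py .1745 -.953 7 pics/w7.png
```

```text
47.41 -0.248 0.1745 [0.6 0.1 0.1] 0.057 [0.013, 0.06, 0.057, 0.013, 0.073, 0.073, 0.013, 0.074, 0.073] [-0.6   1.11 -1.04]
47.71 -0.368 0.1745 [ 0.3 -0.4  1.3] -0.006 [0.013, 0.061, 0.056, 0.013, 0.062, 0.056, 0.014, 0.073, 0.073] [-0.61  1.14 -1.14]
48.01 -0.488 0.1745 [-0.4 -0.2  2.5] 0.058 [0.013, 0.061, 0.071, 0.013, 0.061, 0.069, 0.014, 0.061, 0.072] [-0.62  1.17 -1.24]
48.31 -0.608 0.175 [ 1.2 -0.6  1.1] 0.034 [0.014, 0.059, 0.076, 0.014, 0.06, 0.075, 0.013, 0.06, 0.076] [-0.63  1.2  -1.34]
48.61 -0.728 0.175 [-0.2 -0.6  0.7] 0.101 [0.059, 0.058, 0.078, 0.014, 0.057, 0.078, 0.014, 0.057, 0.078] [-0.63  1.23 -1.44]
48.91 -0.848 0.175 [ 0.1 -1.3  1. ] 0.073 [0.149, 0.15, 0.149, 0.149, 0.149, 0.149, 0.149, 0.15, 0.15] [-0.64  1.25 -1.55]
POP
0.175
```

Nine of nine samples now read 0.149–0.150 m, so the tab has popped. I stop turning, open, lift off and verify.

```bash
python3 - <<'E'
from h import *
gripper_to(.5); p=read_tcp_pos(); servo_line([p[0],p[1],.27],velocity=.2); servo_line([p[0]-.05,p[1]-.12,.33],velocity=.25)
im,d=get_image("wrist"); print(spot("tab_tip","wrist"),spot("tube","wrist"),spot("bushing","wrist"))
im2,_=get_image("top")
for n in("tube","home","bushing","flatbar","cclamp","tab_tip","handle"): print(n,spot(n,"top"))
cv2.imwrite("pics/end.png",im); print(read_time(),read_ft_force())
E
```

```text
[(0.61, [0.5452, -0.0844, 0.149])] [(0.51, [0.5414, -0.0141, 0.0001])] [(0.74, [0.3419, -0.2816, 0.0019])]
tube [(0.74, [0.5474, 0.0277, 0.0608])]
home [(0.59, [0.5499, 0.0262, 0.0624])]
bushing [(0.74, [0.3472, -0.2874, -0.0002])]
flatbar [(0.68, [0.5116, 0.4351, 0.0019]), (0.55, [0.6465, -0.3638, -0.0018])]
cclamp [(0.83, [0.5108, 0.4359, 0.0016])]
tab_tip []
handle [(0.68, [0.5474, -0.0467, 0.2186])]
51.225 [-0.68217539 -0.09323538 -0.13889463]
```

View pics/end.png

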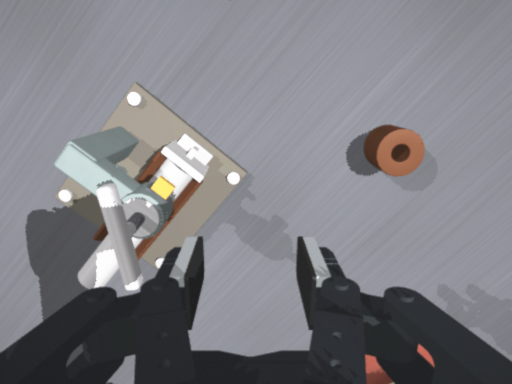

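The final view shows the brass tab out at (162,188), the tube against the stop at (185,155), and the bushing in place at (400,150). The gripper is clear.

```bash
python3 -c "
from station import *
print(hand_in())"
```

```text
the job is handed in; nothing more can be done
None
```

I handed the job in at about 51 s: the tube is butted against the stop with a steady 9 N push and clamped, turning stopped within one 0.12 rad step of the tab popping out, and the bystanders are where they were. One slip on the way: in the first two tries the fingertips sat on top of the tube and dragged it at up to about 10 N, before I corrected their height.

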